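# Find the rattling sample case and show it

## Task

One of the three grey sample cases has its white cap standing proud: press that cap fully home first. Then pick the cases up and shake them one at a time, briskly to and fro along their length, to find the one that rattles, setting each silent case back upright where it stood; finish holding the rattling case level and still, about 15 cm above the middle of the open booklet, and keep holding it (do not put it down). Leave the other things on the table alone.

Things in the scene. Friction and masses are not known exactly. Their poses are not given: they have to be found in the camera images.
- case_a_center (a point): Centre (25 mm above the underside) of a sealed opaque grey sample case: a box 100 mm long (its x axis) x 50 mm wide (its y axis) x 50 mm high, standing loose on the table, best gripped across its 50 mm width. The three look alike; their own weights differ at random, 0.15 to 0.6 kg all told, so weight does not tell which has a loose thing inside.
- liner_a: Hidden inside of case a, fixed in it: origin under the case's middle, axes as the case. In one of the three cases, drawn anew each time, a steel ball (about 130 g, 32 mm) rolls freely over 40 mm along the length and runs from end to end when the case is shaken lengthwise by 8 cm or so, several times (knocks, and a shift of its weight that a wrist sensor can feel); the other two have nothing loose.
- end_p_a: Hidden end wall inside case a, at its +x end (inner face 36 mm from the middle); origin and axes as the case. Only for the judging.
- end_m_a: Hidden end wall inside case a, at its -x end (inner face 36 mm from the middle); origin and axes as the case. Only for the judging.
- cap_a (a joint): Round white push-in cap (32 mm across) in the middle of the top of case a: 0 = pressed home, positive = metres it stands proud (at most 0.012). Its flat top lies 36 mm above the case's centre plus this value. It slides straight up and down, is held by friction and moves under about 3 N. One of the three starts 7 to 11 mm proud, the others home.
- case_b_center (a point): Centre (25 mm above the underside) of a sealed opaque grey sample case: a box 100 mm long (its x axis) x 50 mm wide (its y axis) x 50 mm high, standing loose on the table, best gripped across its 50 mm width. The three look alike; their own weights differ at random, 0.15 to 0.6 kg all told, so weight does not tell which has a loose thing inside.
- liner_b: Hidden inside of case b, fixed in it: origin under the case's middle, axes as the case. In one of the three cases, drawn anew each time, a steel ball (about 130 g, 32 mm) rolls freely over 40 mm along the length and runs from end to end when the case is shaken lengthwise by 8 cm or so, several times (knocks, and a shift of its weight that a wrist sensor can feel); the other two have nothing loose.
- end_p_b: Hidden end wall inside case b, at its +x end (inner face 36 mm from the middle); origin and axes as the case. Only for the judging.
- end_m_b: Hidden end wall inside case b, at its -x end (inner face 36 mm from the middle); origin and axes as the case. Only for the judging.
- cap_b (a joint): Round white push-in cap (32 mm across) in the middle of the top of case b: 0 = pressed home, positive = metres it stands proud (at most 0.012). Its flat top lies 36 mm above the case's centre plus this value. It slides straight up and down, is held by friction and moves under about 3 N. One of the three starts 7 to 11 mm proud, the others home.
- case_c_center (a point): Centre (25 mm above the underside) of a sealed opaque grey sample case: a box 100 mm long (its x axis) x 50 mm wide (its y axis) x 50 mm high, standing loose on the table, best gripped across its 50 mm width. The three look alike; their own weights differ at random, 0.15 to 0.6 kg all told, so weight does not tell which has a loose thing inside.
- liner_c: Hidden inside of case c, fixed in it: origin under the case's middle, axes as the case. In one of the three cases, drawn anew each time, a steel ball (about 130 g, 32 mm) rolls freely over 40 mm along the length and runs from end to end when the case is shaken lengthwise by 8 cm or so, several times (knocks, and a shift of its weight that a wrist sensor can feel); the other two have nothing loose.
- end_p_c: Hidden end wall inside case c, at its +x end (inner face 36 mm from the middle); origin and axes as the case. Only for the judging.
- end_m_c: Hidden end wall inside case c, at its -x end (inner face 36 mm from the middle); origin and axes as the case. Only for the judging.
- cap_c (a joint): Round white push-in cap (32 mm across) in the middle of the top of case c: 0 = pressed home, positive = metres it stands proud (at most 0.012). Its flat top lies 36 mm above the case's centre plus this value. It slides straight up and down, is held by friction and moves under about 3 N. One of the three starts 7 to 11 mm proud, the others home.
- booklet: Open picture booklet lying fixed on the table's far part, 148 mm (its x) x 210 mm (its y, over both pages) x 3 mm thick, origin under its middle.
- vial_tall_center (a point): Clear vial with a yellow cap, 30 mm across, 70 mm tall; bystander, to be left alone. The point is its centre.
- vial_short_center (a point): Clear vial with a yellow cap, 32 mm across, 50 mm tall; bystander, to be left alone. The point is its centre.
- dish_center (a point): Glass dish, 90 mm across, 14 mm tall; bystander, to be left alone. The point is its centre.
- beaker_center (a point): Clear plastic cup, 60 mm across, 75 mm tall; bystander, to be left alone. The point is its centre.
- magnifier_center (a point): Black hand magnifier lying flat, 150 mm long along its x, 10 mm thick; bystander, to be left alone. The point is its centre.
- slide_box_center (a point): Small wooden slide box, 85 x 35 x 30 mm; bystander, to be left alone. The point is its centre.

How it is judged:
On the way, in this order (a step that is already met when the one before it is completed fails the run):
1. all three caps are pressed home, within 2 mm, the cases still standing (value of joint each of cap_a, cap_b, cap_c below 0.002 m and height (world z) of each of case_a_center, case_b_center, case_c_center below 0.03 m), for 0.2 s.
2. a case is shaken in the air and the ball inside runs against its +x end (over 0.15 N) (((height (world z) of case_a_center above 0.05 m and contact force between case_a and the fingers above 1 N and contact force between end_p_a and anything else above 0.15 N) or (height (world z) of case_b_center above 0.05 m and contact force between case_b and the fingers above 1 N and contact force between end_p_b and anything else above 0.15 N) or (height (world z) of case_c_center above 0.05 m and contact force between case_c and the fingers above 1 N and contact force between end_p_c and anything else above 0.15 N))).
3. then, still in the air, against its -x end (((height (world z) of case_a_center above 0.05 m and contact force between case_a and the fingers above 1 N and contact force between end_m_a and anything else above 0.15 N) or (height (world z) of case_b_center above 0.05 m and contact force between case_b and the fingers above 1 N and contact force between end_m_b and anything else above 0.15 N) or (height (world z) of case_c_center above 0.05 m and contact force between case_c and the fingers above 1 N and contact force between end_m_c and anything else above 0.15 N))).
4. then against its +x end again (((height (world z) of case_a_center above 0.05 m and contact force between case_a and the fingers above 1 N and contact force between end_p_a and anything else above 0.15 N) or (height (world z) of case_b_center above 0.05 m and contact force between case_b and the fingers above 1 N and contact force between end_p_b and anything else above 0.15 N) or (height (world z) of case_c_center above 0.05 m and contact force between case_c and the fingers above 1 N and contact force between end_p_c and anything else above 0.15 N))).
At the end, for the whole second after the job is handed in: Caps home within 2 mm. The case with the ball is in the fingers, centre within 50 mm sideways of the booklet's middle, 100 to 220 mm above the table, level within 0.25 rad, still; the other two stand upright on the table, let go, within 35 mm of where they started (value of joint each of cap_a, cap_b, cap_c below 0.002 m and ((contact force between liner_a and anything else above 0.3 N and contact force between case_a and the fingers above 1 N and horizontal distance between case_a_center and booklet below 0.05 m and height (world z) of case_a_center between 0.1 and 0.22 m and angle between case_a_center's own z axis and vertical below 0.25 rad and linear speed of case_a below 0.05 m/s and (distance of case_b_center from where it was at the start of the episode below 0.035 m and angle between case_b_center's own z axis and vertical below 0.1 rad and height (world z) of case_b_center below 0.03 m and contact force between case_b and the fingers below 0.1 N and linear speed of case_b below 0.03 m/s) and (distance of case_c_center from where it was at the start of the episode below 0.035 m and angle between case_c_center's own z axis and vertical below 0.1 rad and height (world z) of case_c_center below 0.03 m and contact force between case_c and the fingers below 0.1 N and linear speed of case_c below 0.03 m/s)) or (contact force between liner_b and anything else above 0.3 N and contact force between case_b and the fingers above 1 N and horizontal distance between case_b_center and booklet below 0.05 m and height (world z) of case_b_center between 0.1 and 0.22 m and angle between case_b_center's own z axis and vertical below 0.25 rad and linear speed of case_b below 0.05 m/s and (distance of case_a_center from where it was at the start of the episode below 0.035 m and angle between case_a_center's own z axis and vertical below 0.1 rad and height (world z) of case_a_center below 0.03 m and contact force between case_a and the fingers below 0.1 N and linear speed of case_a below 0.03 m/s) and (distance of case_c_center from where it was at the start of the episode below 0.035 m and angle between case_c_center's own z axis and vertical below 0.1 rad and height (world z) of case_c_center below 0.03 m and contact force between case_c and the fingers below 0.1 N and linear speed of case_c below 0.03 m/s)) or (contact force between liner_c and anything else above 0.3 N and contact force between case_c and the fingers above 1 N and horizontal distance between case_c_center and booklet below 0.05 m and height (world z) of case_c_center between 0.1 and 0.22 m and angle between case_c_center's own z axis and vertical below 0.25 rad and linear speed of case_c below 0.05 m/s and (distance of case_a_center from where it was at the start of the episode below 0.035 m and angle between case_a_center's own z axis and vertical below 0.1 rad and height (world z) of case_a_center below 0.03 m and contact force between case_a and the fingers below 0.1 N and linear speed of case_a below 0.03 m/s) and (distance of case_b_center from where it was at the start of the episode below 0.035 m and angle between case_b_center's own z axis and vertical below 0.1 rad and height (world z) of case_b_center below 0.03 m and contact force between case_b and the fingers below 0.1 N and linear speed of case_b below 0.03 m/s)))); the arm keeps its last pose, push and grip.
It fails at once if a bystander is moved more than 30 mm (distance of any of vial_tall_center, vial_short_center, dish_center, beaker_center, magnifier_center, slide_box_center from where it was at the start of the episode above 0.03 m).
It also fails if it takes over 72 s, if anything falls off the work surface, if the arm or the gripper's body presses on something with over 40 N, if the wrist force passes 120 N, or if a joint passes its speed limit or range.

## Robot

A 7-joint arm with a two-finger parallel gripper is mounted at the origin on the work surface. World frame = base frame: x ahead of the robot, y to its left, z up, the work surface at z = 0. Lengths are in m, angles in rad, forces in N, time in s.
With the tool pointing down it reaches from about 0.425 to 1.025 m from the base axis. Payload 9.4 kg.
Tool frame: the origin (TCP) lies midway between the tips of the shut fingers; the grasp point (between the pads) lies 19 mm behind it (arm.pinch_z is the distance from the TCP to the grasp point, in m); z points along the fingers, y is the line along which they close (so a half turn about z gives the same grasp; the last joint's range is limited). The gripper opens to 93 mm and grips with 3 to 60 N. Pads are 15 mm wide; open, the fingers measure 128 mm over their backs; the gripper's body (75 mm by 188 mm) begins 65 mm behind the grasp point.
Start: joints at [1.183, 0.599, -0.003, 1.599, 0.002, 0.943, -0.08], TCP at [0.222, -0.69, 0.219] pointing down, gripper open.
Joint ranges: [-2.57, 2.57], [-0.35, 1.97], [-1.29, 1.29], [0.11, 2.56], [-1.05, 4.19], [0.11, 1.86], [-2.63, 2.63]. Speed limits (rad/s): [2.22, 2.22, 3.01, 3.01, 3.14, 3.14, 3.14].

## Interface

Orientations are given as a unit quaternion [x, y, z, w].
In Python, from workcell import monitor, eyes, ticket, arm gives the robot as it stands. The module is installed in compiled form; this text tells all that it offers.
- The arm moves only by the shell command python3 -m inch 'ROWS' [FORCE]. ROWS is JSON, a list of rows, each a list of 3 entries, a list of its own where there are three numbers: the turn, a rotation vector about the tool's x, y, z in rad, then the shift along the tool's x, y, z in mm, then the finger opening in mm, from 0 to 93. A call has 1 to 10 rows; each row is the pose to reach, as a shift and turn from the pose commanded when the call began, along the tool's axes at that moment; what a row does not reach only later rows make up. A row lasts 1/12 s, in which the tool goes at most 41.7 mm and 7.16 degrees, less where a joint would pass 70% of its speed; a pose out of reach is approached as far as the arm can. A call with a gripper value outside its range is refused whole. The fingers move at their own pace and stop on an object; FORCE is the grip in N (left out, the last holds). Time passes only in rows, so rows that repeat a pose let the fingers close. It gives the time, the measured TCP pose, the force, the opening and the grip force at its end, in the units of the state.
- monitor.observe(): the state, without advancing time (a new reading comes with each control period).
- eyes.get_image(name): name is "side" or "top"; returns a dict with "img" (420x560x3 uint8, red, green, blue), "K" (3x3 intrinsics, pixels), "eye" and "rotation" of the camera in the world. Camera axes: x right, y up, looking along -z (the intrinsics and any distortion apply to the point x, -y, -z); pixel columns grow to the right and rows downward; lengths in m; the calibration is good to about 2 mm. A picture is of the moment at which its call begins. There is no depth.
- ticket.close_job(): hands the job in; it is judged then, once.
Trained networks look in the newest picture that a camera, given by its name, has taken for a name from the list of things; names that differ only in an ending like _2 or _b are one class to them, and where a whole thing is asked for, a point or a joint stands for the part that bears it (a point fixed in the world has none). Each returns a list of dicts, best first, with "score" (0 to 1); they miss things now and then, are a little off and sometimes report something else, mostly with a low value. They report only what shows in the picture. A call takes as long as a camera call.
- eyes.spot_in(target, camera): "location" ([column, row] in pixels, amid what is visible of it).
- eyes.landmark_of(target, camera): "location" ([column, row] in pixels: a listed point, or the origin of a listed thing).
The state is a dict: "time_s": time; "q": joint angles; "joint_vel": joint speeds; "joint_efforts": joint torques, N m; "eef_pos": TCP position; "ee_rot": TCP orientation; "ft_force": force on the tool from outside, world axes, zero at the start; "moment": the same for the moment, N m; "grip_width": finger opening in m; "grasp_force": force on a finger pad.
Only numpy, scipy, OpenCV 4.12 (cv2) and the standard library are available. Lean on these libraries where they do the work, as an engineer would, in place of code of your own. Each camera call takes 0.05 s, during which the arm holds its last target. There are 200 camera calls.

## Working session

There is one attempt and no reset: what is moved stays moved. The work goes in short steps, Python scripts to look and compute and a shell command to move; the robot and the scene stay as the last step left them, time stands still between calls to the robot, and variables do not carry over. Pictures are saved under pics/ and viewed, at most 10 in all, crops included, and the job is handed in when it is done.

```bash
mkdir -p pics
cat > h.py <<'E'
from workcell import monitor, eyes, ticket, arm
import numpy as np, cv2
from scipy.spatial.transform import Rotation as R
def rot(c):
    r=np.array(c["rotation"],float)
    return r if r.shape==(3,3) else R.from_quat(r).as_matrix()
def ray(c,px):
    K=np.array(c["K"]); d=np.array([(px[0]-K[0,2])/K[0,0],-(px[1]-K[1,2])/K[1,1],-1.])
    return np.array(c["eye"]),rot(c)@d
def at_z(c,px,z):
    e,d=ray(c,px); return e+d*(z-e[2])/d[2]
def proj(c,p):
    v=rot(c).T@(np.array(p)-np.array(c["eye"])); K=np.array(c["K"])
    return [K[0,0]*v[0]/-v[2]+K[0,2],K[1,1]*-v[1]/-v[2]+K[1,2]]
def save(c,n): cv2.imwrite(n,c["img"][:,:,::-1])
E
cat > look.py <<'E'
from h import *
np.set_printoptions(precision=3,suppress=True)
for n in ("top","side"):
    c=eyes.get_image(n); save(c,f"pics/{n}0.png"); print(n,c["eye"],[k for k in c]); print(np.array(c["K"]).tolist(), rot(c).tolist())
    for t,z in (("case_a_center",.025),("cap_a",.061),("booklet",0)):
        for f in (eyes.landmark_of,):
            for d in f(t,n)[:5]: print(t,np.round(d["location"],1),round(d["score"],2),at_z(c,d["location"],z)[:2])
print(monitor.observe())
E
python3 look.py
```

```text
top [ 0.334 -0.021  1.283] ['img', 'K', 'eye', 'rotation']
[[465.87098952901226, 0.0, 288.3474201228426], [0.0, 465.87098952901226, 216.99163373269838], [0.0, 0.0, 1.0]] [[-0.02293713521848162, 0.9934777876603685, -0.11169500102255724], [-0.9994469428754121, -0.020096237156410957, 0.02649433201925066], [0.024076881130289537, 0.11224093138250973, 0.9933892878008223]]
case_a_center [167.4 225.7] 0.73 [0.459 0.272]Traceback (most recent call last):
  File "look.py", line 7, in <module>
    for d in f(t,n)[:5]: print(t,np.round(d["location"],1),round(d["score"],2),at_z(c,d["location"],z)[:2])
             ~^^^^^
ValueError: it knows: beaker_center, booklet, case_a_center, case_b_center, case_c_center, dish_center, end_m, end_p, liner, magnifier_center, slide_box_center, vial_short_center, vial_tall_center
```

```bash
cat > look.py <<'E'
from h import *
np.set_printoptions(precision=3,suppress=True)
for n in ("top","side"):
    c=eyes.get_image(n); save(c,f"pics/{n}1.png"); print(n,c["eye"])
    for t,z,f in (("case_a_center",.025,eyes.landmark_of),("cap_a",.061,eyes.spot_in),("booklet",0,eyes.landmark_of)):
        try:
            for d in f(t,n)[:6]: print(t,np.round(d["location"],1),round(d["score"],2),at_z(c,d["location"],z)[:2])
        except ValueError as e: print(e)
print(monitor.observe())
E
python3 look.py
```

```text
top [ 0.334 -0.021  1.283]
case_a_center [169.4 228.8] 0.89 [0.45  0.267]
cap_a [257.2 219.8] 0.51 [0.466 0.029]
cap_a [362.  213.2] 0.45 [ 0.478 -0.249]
booklet [280.  161.7] 0.84 [ 0.635 -0.035]
side [0.21  0.489 0.766]
case_a_center [209.3 349.6] 0.66 [0.456 0.283]
cap_a [206.8 337.8] 0.63 [0.46  0.276]
cap_a [266.4 233.9] 0.52 [0.463 0.021]
cap_a [303.5 157.9] 0.5 [ 0.482 -0.238]
booklet [214.7 208.7] 0.86 [ 0.637 -0.037]
{'time_s': 0.5, 'q': array([ 1.183,  0.599, -0.003,  1.599,  0.002,  0.943, -0.08 ]), 'joint_vel': array([-0.001, -0.002, -0.001,  0.001, -0.001,  0.001, -0.001]), 'joint_efforts': array([ -0.002, -76.419,   1.495, -25.251,  -0.052,   0.011,   0.   ]), 'eef_pos': array([ 0.222, -0.69 ,  0.219]), 'ee_rot': array([ 0.988,  0.155, -0.   , -0.   ]), 'ft_force': array([ 0.17 , -1.112,  0.364]), 'moment': array([ 0.011, -0.022, -0.019]), 'grasp_force': 0.0, 'grip_width': 0.09315136174871769}
```

View pics/top1.png

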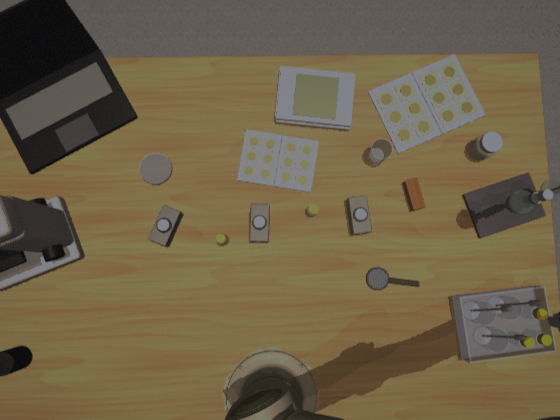

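View pics/side1.png

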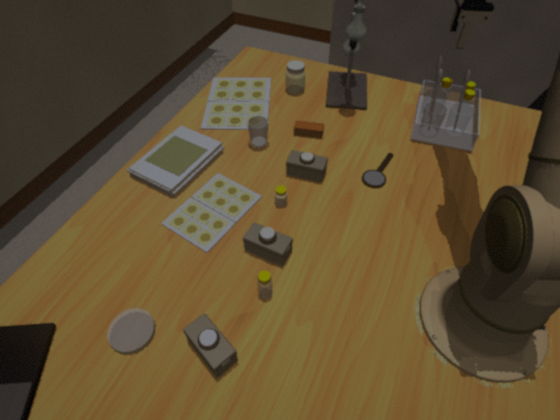

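```bash
cat > m.py <<'E'
from h import *
t=cv2.imread("pics/top1.png"); s=cv2.imread("pics/side1.png")
def crop(im,u,v): return cv2.resize(im[v-32:v+33,u-32:u+33],(260,260),interpolation=cv2.INTER_CUBIC)
a=np.hstack([crop(t,166,226),crop(t,260,223),crop(t,359,215)])
b=np.hstack([crop(s,209,342),crop(s,268,242),crop(s,306,163)])
cv2.imwrite("pics/crop1.png",np.clip(np.vstack([a,b]).astype(float)*1.8,0,255).astype(np.uint8))
E
python3 m.py
```

```text
(no output)
```

View pics/crop1.png

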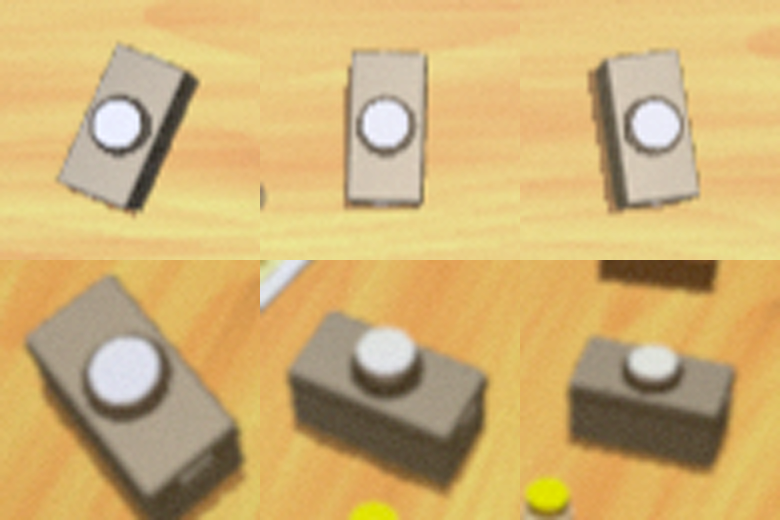

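```bash
cat > m2.py <<'E'
from h import *
np.set_printoptions(precision=4,suppress=True)
ct=eyes.get_image("top"); cs=eyes.get_image("side")
f=lambda p,o:[o[0]-32+(p[0]+.5)/4-.5,o[1]-32+(p[1]+.5)/4-.5]
D=dict(L=((166,226),(209,342),[(118,43),(187,68),(127,208),(59,181)],[(110,15),(237,167),(150,235),(26,85)],(118,125),(123,110)),
 M=((260,223),(268,242),[(92,51),(166,53),(162,203),(86,203)],[(73,53),(227,117),(186,177),(30,116)],(126,124),(126,92)),
 R=((359,215),(306,163),[(85,60),(158,50),(177,196),(105,207)],[(73,78),(215,109),(196,155),(53,126)],(135,125),(133,106)))
for k,(ot,os,qt,qs,pt,ps) in D.items():
    for c,o,q in ((ct,ot,qt),(cs,os,qs)):
        P=np.array([at_z(c,f(p,o),.05)[:2] for p in q]); r=cv2.minAreaRect(P.astype(np.float32)*1000)
        e=[np.linalg.norm(P[i]-P[i-1]) for i in range(4)]
        d=(P[0]+P[1]-P[2]-P[3]) if (e[1]<e[2])else(P[1]+P[2]-P[0]-P[3])
        print(k,"ctr",P.mean(0),"edges",np.array(e),"yaw",np.degrees(np.arctan2(d[1],d[0])))
    a,u=ray(ct,f(pt,ot));b,v=ray(cs,f(ps,os))
    A=np.stack([u,-v],1); x,*_=np.linalg.lstsq(A,b-a,rcond=None)
    print("  cap",a+u*x[0],b+v*x[1])
E
python3 m2.py
```

```text
L ctr [0.4586 0.2744] edges [0.0985 0.0489 0.0999 0.0484] yaw -22.794816521716925
L ctr [0.4574 0.275 ] edges [0.0492 0.0987 0.0466 0.0943] yaw 157.26544892923087
  cap [0.4572 0.2745 0.063 ] [0.4584 0.2751 0.0632]
M ctr [0.4598 0.0238] edges [0.1015 0.0494 0.1002 0.0502] yaw -2.7973279967287032
M ctr [0.4593 0.0237] edges [0.0491 0.0975 0.0453 0.0947] yaw 177.89817649747144
  cap [0.4598 0.0234 0.07  ] [0.4599 0.0234 0.07  ]
R ctr [ 0.4753 -0.2443] edges [0.0996 0.0499 0.0991 0.0489] yaw 5.276983170718869
R ctr [ 0.4751 -0.2462] edges [0.0486 0.0973 0.0456 0.0947] yaw -173.54329258043367
  cap [ 0.4761 -0.2451  0.0599] [ 0.4756 -0.2452  0.0598]
```

```bash
cat > go.py <<'E'
import sys
from h import *
# usage: go.py x y z yawdeg -> row turn (rad) and shift (mm) in the tool's axes
x,y,z,yaw=map(float,sys.argv[1:5]); s=monitor.observe()
r=R.from_quat(s["ee_rot"]); c=r.as_matrix()
t=R.from_euler("z",yaw,degrees=True)*R.from_euler("x",180,degrees=True)
print("t",round(s["time_s"],2),"pos",np.round(s["eef_pos"],4),"turn",np.round((r.inv()*t).as_rotvec(),3),"shift",np.round(c.T@(np.array([x,y,z])-s["eef_pos"])*1000,1),"F",np.round(s["ft_force"],2),"w",round(s["grip_width"],4),"gf",round(s["grasp_force"],1))
E
python3 go.py .46 .0235 .12 -2.6
```

```text
t 0.6 pos [ 0.2217 -0.6903  0.2186] turn [0.    0.    0.356] shift [ 445.2 -606.7   98.6] F [-0.45  0.19  0.31] w 0.0933 gf 0.0
```

```bash
python3 -m inch '[[[0,0,0.356],[445,-607,60],0],[[0,0,0.356],[445,-607,60],0],[[0,0,0.356],[445,-607,60],0],[[0,0,0.356],[445,-607,60],0],[[0,0,0.356],[445,-607,60],0],[[0,0,0.356],[445,-607,60],0],[[0,0,0.356],[445,-607,60],0],[[0,0,0.356],[445,-607,60],0],[[0,0,0.356],[445,-607,60],0],[[0,0,0.356],[445,-607,60],0]]' 20; python3 go.py .46 .0235 .1 -2.6
```

```text
time_s: 1.43
eef_pos: [0.3535, -0.2945, 0.1857]
ee_rot: [1.0, -0.023, 0.0, 0.0]
ft_force: [0.6, -0.6, -0.0]
grip_width: 0.031
grasp_force: 0.0
t 1.43 pos [ 0.3535 -0.2945  0.1857] turn [ 0.    -0.001 -0.   ] shift [  91.9 -322.6   85.7] F [ 0.6  -0.63 -0.02] w 0.031 gf 0.0
```

```bash
python3 -m inch '[[[0,0,0],[92,-322,85],0],[[0,0,0],[92,-322,85],0],[[0,0,0],[92,-322,85],0],[[0,0,0],[92,-322,85],0],[[0,0,0],[92,-322,85],0],[[0,0,0],[92,-322,85],0],[[0,0,0],[92,-322,85],0],[[0,0,0],[92,-322,85],0],[[0,0,0],[92,-322,85],0],[[0,0,0],[92,-322,85],0]]'; python3 go.py .46 .0235 .072 -2.6
```

```text
time_s: 2.27
eef_pos: [0.4606, 0.0252, 0.0997]
ee_rot: [1.0, -0.019, -0.0, -0.0]
ft_force: [-0.3, 0.7, -0.3]
grip_width: 0.0005
grasp_force: 0.0
t 2.27 pos [0.4606 0.0252 0.0997] turn [-0.001  0.     0.007] shift [-0.6  1.7 27.7] F [-0.25  0.72 -0.31] w 0.0005 gf 0.0
```

```bash
python3 -m inch '[[[0,0,0],[0,2,15],0],[[0,0,0],[0,2,25],0],[[0,0,0],[0,2,29],0],[[0,0,0],[0,2,32],0],[[0,0,0],[0,2,35],0],[[0,0,0],[0,2,37],0],[[0,0,0],[0,2,38.5],0],[[0,0,0],[0,2,38.5],0]]'; python3 go.py .46 .0235 .060 -2.6
```

```text
time_s: 2.93
eef_pos: [0.4596, 0.019, 0.0621]
ee_rot: [1.0, -0.023, 0.0, -0.0]
ft_force: [0.5, -0.1, -0.3]
grip_width: 0.0001
grasp_force: 0.0
t 2.93 pos [0.4596 0.019  0.0621] turn [-0. -0. -0.] shift [ 0.2 -4.5  2.1] F [ 0.46 -0.09 -0.3 ] w 0.0001 gf 0.0
```

```bash
python3 -m inch '[[[0,0,0],[0,-4,1],0],[[0,0,0],[0,-4,2],0],[[0,0,0],[0,-4,3],0]]';python3 -m inch '[[[0,0,0],[0,0,1],0],[[0,0,0],[0,0,2],0],[[0,0,0],[0,0,2],0]]'
```

```text
time_s: 3.18
eef_pos: [0.46, 0.0226, 0.0608]
ee_rot: [1.0, -0.023, 0.001, 0.0]
ft_force: [-7.6, -6.2, 58.3]
grip_width: 0.0005
grasp_force: 28.9
time_s: 3.43
eef_pos: [0.4601, 0.0227, 0.0606]
ee_rot: [1.0, -0.023, 0.002, -0.0]
ft_force: [-9.1, -5.7, 70.8]
grip_width: 0.0008
grasp_force: 35.3
```

```bash
python3 -m inch '[[[0,0,0],[0,0,-3],0],[[0,0,0],[0,0,-15],10],[[0,0,0],[0,0,-25],80],[[0,0,0],[0,0,-25],80],[[0,0,0],[0,0,-25],80],[[0,0,0],[0,0,-25],80],[[0,0,0],[0,0,-25],80],[[0,0,0],[0,0,-25],80],[[0,0,0],[0,0,-25],80],[[0,0,0],[0,0,-25],80]]';python3 go.py .4596 .0237 .009 -2.6
```

```text
time_s: 4.27
eef_pos: [0.4595, 0.0232, 0.0816]
ee_rot: [1.0, -0.023, -0.0, 0.0]
ft_force: [-0.4, 0.2, 0.2]
grip_width: 0.0559
grasp_force: 0.0
t 4.27 pos [0.4595 0.0232 0.0816] turn [0.    0.001 0.   ] shift [ 0.1 -0.5 72.6] F [-0.45  0.17  0.23] w 0.0559 gf 0.0
```

```bash
python3 -m inch '[[[0,0,0],[0,0,0],80],[[0,0,0],[0,0,0],80],[[0,0,0],[0,-0.5,5],80],[[0,0,0],[0,-0.5,30],80],[[0,0,0],[0,-0.5,55],80],[[0,0,0],[0,-0.5,72],80],[[0,0,0],[0,-0.5,72],80],[[0,0,0],[0,-0.5,72],45],[[0,0,0],[0,-0.5,72],45],[[0,0,0],[0,-0.5,72],45]]' 50;python3 -m inch '[[[0,0,0],[0,0,0],45],[[0,0,0],[0,0,0],45],[[0,0,0],[0,0,0],45],[[0,0,0],[0,0,0],45]]';python3 go.py .52 .0237 .129 -2.6
```

```text
time_s: 5.1
eef_pos: [0.4601, 0.0238, 0.0109]
ee_rot: [1.0, -0.023, 0.001, -0.0]
ft_force: [-0.3, 0.8, 0.2]
grip_width: 0.0645
grasp_force: 0.0
time_s: 5.43
eef_pos: [0.4601, 0.0237, 0.0108]
ee_rot: [1.0, -0.023, 0.001, -0.0]
ft_force: [-0.2, -0.6, 8.0]
grip_width: 0.0495
grasp_force: 50.0
t 5.43 pos [0.4601 0.0237 0.0108] turn [-0.    -0.002  0.   ] shift [  60.    -2.7 -118.1] F [-0.19 -0.57  8.02] w 0.0495 gf 50.0
```

```bash
cat > o.py <<'E'
from h import *
s=monitor.observe(); r=R.from_quat(s["ee_rot"])
print(round(s["time_s"],2),"x",np.round(s["eef_pos"],3),"Ft",np.round(r.inv().apply(s["ft_force"]),2),"Mt",np.round(r.inv().apply(s["moment"]),3),round(s["grip_width"],4))
E
python3 -m inch '[[[0,0,0],[0,0,-20],45],[[0,0,0],[0,0,-60],45],[[0,0,0],[30,0,-90],45],[[0,0,0],[60,0,-120],45],[[0,0,0],[60,0,-120],45],[[0,0,0],[60,0,-120],45]]'; python3 o.py
python3 -m inch '[[[0,0,0],[40,0,0],45],[[0,0,0],[80,0,0],45],[[0,0,0],[40,0,0],45],[[0,0,0],[0,0,0],45],[[0,0,0],[40,0,0],45],[[0,0,0],[80,0,0],45],[[0,0,0],[40,0,0],45],[[0,0,0],[0,0,0],45]]'; python3 o.py
python3 -m inch '[[[0,0,0],[40,0,0],45]]' >/dev/null; python3 o.py
python3 -m inch '[[[0,0,0],[40,0,0],45]]' >/dev/null; python3 o.py
python3 -m inch '[[[0,0,0],[-40,0,0],45]]' >/dev/null; python3 o.py
python3 -m inch '[[[0,0,0],[-40,0,0],45]]' >/dev/null; python3 o.py
python3 -m inch '[[[0,0,0],[40,0,0],45]]' >/dev/null; python3 o.py
python3 -m inch '[[[0,0,0],[40,0,0],45]]' >/dev/null; python3 o.py
python3 -m inch '[[[0,0,0],[-40,0,0],45]]' >/dev/null; python3 o.py
python3 -m inch '[[[0,0,0],[-40,0,0],45]]' >/dev/null; python3 o.py
for i in 1 2; do python3 -m inch '[[[0,0,0],[0,0,0],45],[[0,0,0],[0,0,0],45]]'>/dev/null; python3 o.py; done
```

```text
time_s: 5.93
eef_pos: [0.522, 0.0212, 0.132]
ee_rot: [1.0, -0.023, 0.003, -0.0]
ft_force: [-0.7, 0.6, -3.8]
grip_width: 0.0501
grasp_force: 50.0
5.93 x [0.522 0.021 0.132] Ft [-0.73 -0.61  3.84] Mt [-0.012 -0.11   0.015] 0.0501
time_s: 6.6
eef_pos: [0.5247, 0.0218, 0.1288]
ee_rot: [1.0, -0.023, 0.003, -0.0]
ft_force: [-3.6, 0.2, -3.8]
grip_width: 0.0499
grasp_force: 50.0
6.6 x [0.525 0.022 0.129] Ft [-3.63  0.    3.83] Mt [ 0.014 -0.362 -0.012] 0.0499
6.68 x [0.513 0.015 0.119] Ft [-27.47   5.81  15.12] Mt [-0.483 -2.965  0.042] 0.0497
6.77 x [0.583 0.016 0.125] Ft [ 6.36 -1.65  2.67] Mt [ 0.156  0.668 -0.01 ] 0.0498
6.85 x [0.584 0.021 0.132] Ft [12.48 -2.01 -0.67] Mt [0.277 1.258 0.044] 0.05
6.93 x [0.525 0.022 0.129] Ft [-2.56  0.5   3.83] Mt [-0.019 -0.421 -0.055] 0.0494
7.02 x [0.513 0.015 0.119] Ft [-28.34   5.71  14.96] Mt [-0.536 -2.924  0.009] 0.0496
7.1 x [0.583 0.016 0.125] Ft [ 6.21 -1.27  1.93] Mt [0.14 0.66 0.03] 0.0499
7.18 x [0.584 0.021 0.132] Ft [11.32 -2.6   0.26] Mt [0.326 1.264 0.028] 0.0496
7.27 x [0.525 0.022 0.129] Ft [-3.3  -0.34  4.45] Mt [ 0.016 -0.434 -0.027] 0.0497
7.43 x [0.515 0.021 0.129] Ft [1.01 0.23 4.16] Mt [ 0.041  0.046 -0.022] 0.0497
7.6 x [0.52  0.021 0.13 ] Ft [-0.61 -0.44  3.34] Mt [ 0.04  -0.051  0.011] 0.05
```

```bash
cat > avg.py <<'E'
from h import *
s=monitor.observe(); M=[];F=[]
for i in range(6):
    eyes.get_image("top"); s=monitor.observe(); r=R.from_quat(s["ee_rot"]); M.append(r.inv().apply(s["moment"])); F.append(r.inv().apply(s["ft_force"]))
print(round(s["time_s"],2),"F",np.mean(F,0).round(2),"M",np.mean(M,0).round(3),"sd",np.std(M,0).round(3))
E
python3 -m inch '[[[0,0.08,0],[0,0,0],45],[[0,0.08,0],[0,0,0],45],[[0,0.08,0],[0,0,0],45],[[0,0.08,0],[0,0,0],45],[[0,0.08,0],[0,0,0],45],[[0,0.08,0],[0,0,0],45]]'>/dev/null; python3 avg.py
python3 -m inch '[[[0,-0.16,0],[0,0,0],45],[[0,-0.16,0],[0,0,0],45],[[0,-0.16,0],[0,0,0],45],[[0,-0.16,0],[0,0,0],45],[[0,-0.16,0],[0,0,0],45],[[0,-0.16,0],[0,0,0],45]]'>/dev/null; python3 avg.py; python3 go.py .52 .0237 .129 -2.6
```

```text
8.4 F [0.01 0.27 3.23] M [ 0.016 -0.138  0.009] sd [0.03  0.025 0.009]
9.2 F [ 0.55 -0.48  3.18] M [ 0.021  0.132 -0.007] sd [0.037 0.025 0.025]
t 9.2 pos [0.5194 0.0211 0.1301] turn [-0.    0.08  0.  ] shift [ 0.5 -2.6  1.1] F [ 0.18 -0.19 -2.99] w 0.0497 gf 50.0
```

```bash
sed -i 's/range(6)/range(14)/' avg.py
python3 -m inch '[[[0,0.036,0],[0,0,0],45],[[0,0.072,0],[0,0,0],45],[[0,0.072,0],[0,0,0],45],[[0,0.072,0],[0,0,0],45],[[0,0.072,0],[0,0,0],45]]'>/dev/null; python3 avg.py
python3 -m inch '[[[0,0.088,0],[0,0,0],45],[[0,0.088,0],[0,0,0],45],[[0,0.088,0],[0,0,0],45],[[0,0.088,0],[0,0,0],45],[[0,0.088,0],[0,0,0],45],[[0,0.088,0],[0,0,0],45],[[0,0.05,0],[0,0,0],45],[[0,0.016,0],[0,0,0],45],[[0,0.016,0],[0,0,0],45],[[0,0.016,0],[0,0,0],45]]'>/dev/null; python3 avg.py; python3 go.py .4596 .0237 .129 -2.6
```

```text
10.32 F [ 0.18 -0.12  3.4 ] M [ 0.029  0.003 -0.013] sd [0.028 0.028 0.029]
11.85 F [-0.03 -0.07  3.32] M [ 0.035 -0.04  -0.009] sd [0.022 0.034 0.028]
t 11.85 pos [0.5196 0.0211 0.13  ] turn [ 0.    -0.008  0.   ] shift [-60.    0.1   0.5] F [ 0.66  0.68 -3.85] w 0.0498 gf 50.0
```

```bash
python3 -m inch '[[[0,-0.008,0],[-30,0,10],45],[[0,-0.008,0],[-60,0,40],45],[[0,-0.008,0],[-60,0,70],45],[[0,-0.008,0],[-60,0,95],45],[[0,-0.008,0],[-60,0,110],45],[[0,-0.008,0],[-60,0,114],45],[[0,-0.008,0],[-60,0,114],45],[[0,-0.008,0],[-60,0,114],45]]'>/dev/null; python3 go.py .4600 .0237 .0108 -2.6
```

```text
t 12.52 pos [0.4608 0.0237 0.0159] turn [ 0. -0. -0.] shift [-0.8  0.   5.1] F [ 0.02  0.3  -3.42] w 0.0496 gf 50.0
```

```bash
python3 -m inch '[[[0,0,0],[-0.8,0,2],45],[[0,0,0],[-0.8,0,4],45],[[0,0,0],[-0.8,0,5.3],45],[[0,0,0],[-0.8,0,5.3],45],[[0,0,0],[-0.8,0,5.3],45],[[0,0,0],[-0.8,0,5.3],80],[[0,0,0],[-0.8,0,5.3],80],[[0,0,0],[-0.8,0,5.3],80],[[0,0,0],[-0.8,0,5.3],80],[[0,0,0],[-0.8,0,5.3],80]]'; python3 -m inch '[[[0,0,0],[0,0,-30],80],[[0,0,0],[0,0,-70],80],[[0,0,0],[0,0,-100],80],[[0,0,0],[0,0,-120],80],[[0,0,0],[0,0,-120],80]]' ; python3 go.py .4752 -.245 .09 5.6
```

```text
time_s: 13.35
eef_pos: [0.4597, 0.0238, 0.0102]
ee_rot: [1.0, -0.023, -0.0, 0.0]
ft_force: [-0.9, 0.3, 0.5]
grip_width: 0.0772
grasp_force: 0.0
time_s: 13.77
eef_pos: [0.4613, 0.0238, 0.1337]
ee_rot: [1.0, -0.023, 0.003, -0.001]
ft_force: [0.7, -0.1, -0.5]
grip_width: 0.0795
grasp_force: 0.0
t 13.77 pos [0.4613 0.0238 0.1337] turn [-0.001 -0.006 -0.143] shift [ 25.9 268.   43.5] F [ 0.73 -0.09 -0.53] w 0.0795 gf 0.0
```

```bash
python3 -m inch '[[[0,0,-0.143],[26,268,0],80],[[0,0,-0.143],[26,268,0],80],[[0,0,-0.143],[26,268,0],80],[[0,0,-0.143],[26,268,0],80],[[0,0,-0.143],[26,268,0],80],[[0,0,-0.143],[26,268,0],80],[[0,0,-0.143],[26,268,0],80],[[0,0,-0.143],[26,268,20],80],[[0,0,-0.143],[26,268,43],80],[[0,0,-0.143],[26,268,43],80]]' ; python3 go.py .4752 -.245 .0095 5.6
```

```text
time_s: 14.6
eef_pos: [0.4715, -0.2448, 0.0835]
ee_rot: [0.999, 0.048, -0.002, -0.001]
ft_force: [-2.1, 0.4, -1.1]
grip_width: 0.0799
grasp_force: 0.0
t 14.6 pos [ 0.4715 -0.2448  0.0835] turn [-0.003  0.005 -0.001] shift [ 4.   0.8 74. ] F [-2.07  0.35 -1.15] w 0.0799 gf 0.0
```

```bash
python3 -m inch '[[[0,0,0],[0,0,0],80],[[0,0,0],[0,0,0],80]]';python3 go.py .4752 -.245 .0098 5.6
```

```text
time_s: 14.77
eef_pos: [0.4735, -0.2448, 0.0873]
ee_rot: [0.999, 0.049, -0.0, -0.0]
ft_force: [-0.3, -0.5, 0.4]
grip_width: 0.0798
grasp_force: 0.0
t 14.77 pos [ 0.4735 -0.2448  0.0873] turn [-0.001  0.001  0.001] shift [ 1.7  0.4 77.5] F [-0.31 -0.53  0.37] w 0.0798 gf 0.0
```

```bash
python3 -m inch '[[[0,0,0],[1.5,0,30],80],[[0,0,0],[1.5,0,60],80],[[0,0,0],[1.5,0,77],80],[[0,0,0],[1.5,0,77],80],[[0,0,0],[1.5,0,77],45],[[0,0,0],[1.5,0,77],45],[[0,0,0],[1.5,0,77],45],[[0,0,0],[1.5,0,77],45],[[0,0,0],[1.5,0,77],45],[[0,0,0],[1.5,0,77],45]]';python3 -m inch '[[[0,0,0],[0,0,0],45],[[0,0,0],[0,0,0],45],[[0,0,0],[0,0,0],45]]';python3 go.py .52 -.24 .13 5.6
```

```text
time_s: 15.6
eef_pos: [0.4757, -0.2455, 0.0113]
ee_rot: [0.999, 0.049, 0.001, 0.001]
ft_force: [-0.5, -1.4, 9.0]
grip_width: 0.0498
grasp_force: 50.0
time_s: 15.85
eef_pos: [0.4758, -0.2456, 0.0113]
ee_rot: [0.999, 0.049, 0.001, 0.001]
ft_force: [-0.3, -0.2, 8.4]
grip_width: 0.0498
grasp_force: 50.0
t 15.85 pos [ 0.4758 -0.2456  0.0113] turn [ 0.001 -0.002 -0.   ] shift [  44.8   -1.1 -118.6] F [-0.35 -0.19  8.42] w 0.0498 gf 50.0
```

```bash
python3 -m inch '[[[0,0,0],[0,0,-20],45],[[0,0,0],[0,0,-60],45],[[0,0,0],[25,0,-90],45],[[0,0,0],[45,0,-120],45],[[0,0,0],[45,0,-120],45],[[0,0,0],[45,0,-120],45]]' >/dev/null; python3 o.py
python3 -m inch '[[[0,0,0],[40,0,0],45],[[0,0,0],[80,0,0],45],[[0,0,0],[40,0,0],45],[[0,0,0],[0,0,0],45],[[0,0,0],[40,0,0],45],[[0,0,0],[80,0,0],45],[[0,0,0],[40,0,0],45],[[0,0,0],[0,0,0],45]]' >/dev/null; python3 o.py
python3 -m inch '[[[0,0,0],[40,0,0],45]]' >/dev/null; python3 o.py
python3 -m inch '[[[0,0,0],[40,0,0],45]]' >/dev/null; python3 o.py
python3 -m inch '[[[0,0,0],[-40,0,0],45]]' >/dev/null; python3 o.py
python3 -m inch '[[[0,0,0],[-40,0,0],45]]' >/dev/null; python3 o.py
python3 -m inch '[[[0,0,0],[40,0,0],45]]' >/dev/null; python3 o.py
python3 -m inch '[[[0,0,0],[40,0,0],45]]' >/dev/null; python3 o.py
python3 -m inch '[[[0,0,0],[-40,0,0],45]]' >/dev/null; python3 o.py
python3 -m inch '[[[0,0,0],[-40,0,0],45]]' >/dev/null; python3 o.py
python3 -m inch '[[[0,-0.08,0],[0,0,0],45],[[0,-0.08,0],[0,0,0],45],[[0,-0.08,0],[0,0,0],45],[[0,-0.08,0],[0,0,0],45],[[0,-0.08,0],[0,0,0],45],[[0,-0.08,0],[0,0,0],45],[[0,-0.08,0],[0,0,0],45],[[0,-0.05,0],[0,0,0],45],[[0,-0.008,0],[0,0,0],45],[[0,-0.008,0],[0,0,0],45]]'>/dev/null
python3 -m inch '[[[0,0,0],[0,0,0],45],[[0,0,0],[0,0,0],45]]'>/dev/null; python3 avg.py
python3 -m inch '[[[0,0.088,0],[0,0,0],45],[[0,0.088,0],[0,0,0],45],[[0,0.088,0],[0,0,0],45],[[0,0.088,0],[0,0,0],45],[[0,0.088,0],[0,0,0],45],[[0,0.088,0],[0,0,0],45],[[0,0.05,0],[0,0,0],45],[[0,0.016,0],[0,0,0],45],[[0,0.016,0],[0,0,0],45],[[0,0.016,0],[0,0,0],45]]'>/dev/null; python3 avg.py; python3 go.py .52 -.2412 .13 5.6
```

```text
16.35 x [ 0.522 -0.24   0.132] Ft [-0.38 -0.74  2.92] Mt [ 0.039 -0.056  0.018] 0.0496
17.02 x [ 0.524 -0.24   0.128] Ft [-4.23  0.62  4.44] Mt [-0.047 -0.34  -0.001] 0.0496
17.1 x [ 0.522 -0.233  0.12 ] Ft [-13.93  -2.78  10.52] Mt [ 0.367 -1.421  0.03 ] 0.0497
17.18 x [ 0.586 -0.233  0.126] Ft [4.57 2.17 2.42] Mt [-0.18   0.468  0.006] 0.0498
17.27 x [ 0.581 -0.235  0.131] Ft [ 7.85  1.51 -0.47] Mt [-0.168  0.889  0.029] 0.0499
17.35 x [ 0.524 -0.24   0.128] Ft [-3.57  0.49  4.93] Mt [ 0.019 -0.374  0.016] 0.05
17.43 x [ 0.522 -0.233  0.12 ] Ft [-13.52  -3.12  10.38] Mt [ 0.356 -1.466  0.01 ] 0.0499
17.52 x [ 0.586 -0.233  0.126] Ft [4.59 1.97 2.42] Mt [-0.184  0.575 -0.004] 0.0498
17.6 x [ 0.581 -0.235  0.131] Ft [ 7.93  1.96 -0.1 ] Mt [-0.164  0.851  0.053] 0.0499
17.68 x [ 0.524 -0.24   0.128] Ft [-4.    0.52  4.96] Mt [-0.06  -0.368 -0.01 ] 0.0499
19.38 F [-0.01 -0.13  3.44] M [0.026 0.023 0.004] sd [0.039 0.035 0.028]
20.92 F [0.02 0.12 3.62] M [ 0.015 -0.031  0.001] sd [0.037 0.047 0.032]
t 20.92 pos [ 0.5199 -0.2406  0.1302] turn [ 0.    -0.008  0.   ] shift [0.1 0.6 0.2] F [ 0.02  0.32 -4.45] w 0.0499 gf 50.0
```

```bash
python3 -m inch '[[[0,-0.008,0],[-25,-1,10],45],[[0,-0.008,0],[-44,-1,40],45],[[0,-0.008,0],[-44,-1,70],45],[[0,-0.008,0],[-44,-1,95],45],[[0,-0.008,0],[-44,-1,110],45],[[0,-0.008,0],[-44,-1,114],45],[[0,-0.008,0],[-44,-1,114],45],[[0,-0.008,0],[-44,-1,114],45]]'>/dev/null; python3 go.py .4757 -.2456 .0112 5.6
```

```text
t 21.58 pos [ 0.4772 -0.244   0.0163] turn [ 0. -0.  0.] shift [-1.7  1.5  5.1] F [-0.37 -0.07 -4.05] w 0.0496 gf 50.0
```

```bash
python3 -m inch '[[[0,0,0],[-1.5,1.5,2],45],[[0,0,0],[-1.5,1.5,4],45],[[0,0,0],[-1.5,1.5,5.3],45],[[0,0,0],[-1.5,1.5,5.3],45],[[0,0,0],[-1.5,1.5,5.3],45],[[0,0,0],[-1.5,1.5,5.3],80],[[0,0,0],[-1.5,1.5,5.3],80],[[0,0,0],[-1.5,1.5,5.3],80],[[0,0,0],[-1.5,1.5,5.3],80],[[0,0,0],[-1.5,1.5,5.3],80]]'; python3 -m inch '[[[0,0,0],[0,0,-30],80],[[0,0,0],[0,0,-70],80],[[0,0,0],[0,0,-110],80],[[0,0,0],[0,0,-130],80]]' ; python3 go.py .458 .2747 .13 -22.8
```

```text
time_s: 22.42
eef_pos: [0.4756, -0.2454, 0.0105]
ee_rot: [0.999, 0.049, -0.0, -0.0]
ft_force: [-0.1, 0.3, -0.8]
grip_width: 0.0773
grasp_force: 0.0
time_s: 22.75
eef_pos: [0.4764, -0.246, 0.1442]
ee_rot: [0.999, 0.049, 0.002, 0.001]
ft_force: [0.7, -0.8, -0.3]
grip_width: 0.0801
grasp_force: 0.0
t 22.75 pos [ 0.4764 -0.246   0.1442] turn [ 0.001 -0.003  0.495] shift [  32.3 -520.    13.5] F [ 0.7  -0.77 -0.28] w 0.0801 gf 0.0
```

```bash
python3 -m inch '[[[0,0,0.495],[32,-520,0],80],[[0,0,0.495],[32,-520,0],80],[[0,0,0.495],[32,-520,0],80],[[0,0,0.495],[32,-520,0],80],[[0,0,0.495],[32,-520,0],80],[[0,0,0.495],[32,-520,0],80],[[0,0,0.495],[32,-520,0],80],[[0,0,0.495],[32,-520,0],80],[[0,0,0.495],[32,-520,0],80],[[0,0,0.495],[32,-520,0],80]]' >/dev/null; python3 go.py .458 .2747 .085 -22.8
```

```text
t 23.58 pos [0.4598 0.1731 0.1406] turn [0.    0.    0.001] shift [-41.  -93.   55.6] F [ 0.85 -0.25  0.45] w 0.0797 gf 0.0
```

```bash
python3 -m inch '[[[0,0,0],[-41,-93,0],80],[[0,0,0],[-41,-93,0],80],[[0,0,0],[-41,-93,20],80],[[0,0,0],[-41,-93,50],80],[[0,0,0],[-41,-93,50],80],[[0,0,0],[-41,-93,50],80]]' >/dev/null; python3 go.py .458 .2747 .0098 -22.8
```

```text
t 24.08 pos [0.4575 0.2716 0.0897] turn [0.004 0.002 0.001] shift [-0.6 -3.3 79.9] F [-0.55  0.01  0.04] w 0.0801 gf 0.0
```

```bash
python3 -m inch '[[[0,0,0],[-0.5,-2,30],80],[[0,0,0],[-0.5,-2,60],80],[[0,0,0],[-0.5,-2,79],80],[[0,0,0],[-0.5,-2,79],80],[[0,0,0],[-0.5,-2,79],45],[[0,0,0],[-0.5,-2,79],45],[[0,0,0],[-0.5,-2,79],45],[[0,0,0],[-0.5,-2,79],45],[[0,0,0],[-0.5,-2,79],45],[[0,0,0],[-0.5,-2,79],45]]' >/dev/null;python3 -m inch '[[[0,0,0],[0,0,0],45],[[0,0,0],[0,0,0],45],[[0,0,0],[0,0,0],45]]';python3 go.py .52 .2747 .13 -22.8
```

```text
time_s: 25.17
eef_pos: [0.4593, 0.2748, 0.0127]
ee_rot: [0.98, -0.197, 0.0, -0.001]
ft_force: [-0.6, -1.5, 10.1]
grip_width: 0.0496
grasp_force: 50.0
t 25.17 pos [0.4593 0.2748 0.0127] turn [-0.001 -0.001  0.   ] shift [  56.1  -23.5 -117.3] F [-0.55 -1.52 10.13] w 0.0496 gf 50.0
```

```bash
python3 -m inch '[[[0,0,0],[0,0,-20],45],[[0,0,0],[0,0,-60],45],[[0,0,0],[25,0,-90],45],[[0,0,0],[45,0,-120],45],[[0,0,0],[45,0,-120],45],[[0,0,0],[45,0,-120],45]]' >/dev/null; python3 o.py
python3 -m inch '[[[0,0,0],[40,0,0],45],[[0,0,0],[80,0,0],45],[[0,0,0],[40,0,0],45],[[0,0,0],[0,0,0],45],[[0,0,0],[40,0,0],45],[[0,0,0],[80,0,0],45],[[0,0,0],[40,0,0],45],[[0,0,0],[0,0,0],45]]' >/dev/null; python3 o.py
python3 -m inch '[[[0,0,0],[40,0,0],45]]' >/dev/null; python3 o.py
python3 -m inch '[[[0,0,0],[40,0,0],45]]' >/dev/null; python3 o.py
python3 -m inch '[[[0,0,0],[-40,0,0],45]]' >/dev/null; python3 o.py
python3 -m inch '[[[0,0,0],[-40,0,0],45]]' >/dev/null; python3 o.py
python3 -m inch '[[[0,0,0],[40,0,0],45]]' >/dev/null; python3 o.py
python3 -m inch '[[[0,0,0],[40,0,0],45]]' >/dev/null; python3 o.py
python3 -m inch '[[[0,0,0],[-40,0,0],45]]' >/dev/null; python3 o.py
python3 -m inch '[[[0,0,0],[-40,0,0],45]]' >/dev/null; python3 o.py
python3 -m inch '[[[0,-0.08,0],[0,0,0],45],[[0,-0.08,0],[0,0,0],45],[[0,-0.08,0],[0,0,0],45],[[0,-0.08,0],[0,0,0],45],[[0,-0.08,0],[0,0,0],45],[[0,-0.08,0],[0,0,0],45],[[0,-0.08,0],[0,0,0],45],[[0,-0.05,0],[0,0,0],45],[[0,-0.008,0],[0,0,0],45],[[0,-0.008,0],[0,0,0],45]]'>/dev/null
python3 -m inch '[[[0,0,0],[0,0,0],45],[[0,0,0],[0,0,0],45]]'>/dev/null; python3 avg.py
python3 -m inch '[[[0,0.088,0],[0,0,0],45],[[0,0.088,0],[0,0,0],45],[[0,0.088,0],[0,0,0],45],[[0,0.088,0],[0,0,0],45],[[0,0.088,0],[0,0,0],45],[[0,0.088,0],[0,0,0],45],[[0,0.05,0],[0,0,0],45],[[0,0.016,0],[0,0,0],45],[[0,0.016,0],[0,0,0],45],[[0,0.016,0],[0,0,0],45]]'>/dev/null; python3 avg.py; python3 go.py .52 -.2412 .13 -22.8
```

```text
25.67 x [0.502 0.257 0.133] Ft [0.34 0.18 2.8 ] Mt [-0.014 -0.101 -0.017] 0.0496
26.33 x [0.503 0.254 0.13 ] Ft [-3.01 -1.08  3.52] Mt [ 0.125 -0.336  0.012] 0.0494
26.42 x [0.515 0.25  0.126] Ft [-3.11 -3.7   6.13] Mt [ 0.445 -0.003 -0.086] 0.0499
26.5 x [0.567 0.231 0.129] Ft [ 1.94 -0.99  2.83] Mt [0.186 0.193 0.009] 0.0497
26.58 x [0.552 0.234 0.132] Ft [ 1.02  4.09 -3.19] Mt [-0.383 -0.354  0.107] 0.0498
26.67 x [0.503 0.254 0.13 ] Ft [-2.13 -1.07  3.33] Mt [ 0.131 -0.293 -0.026] 0.0498
26.75 x [0.515 0.25  0.126] Ft [-2.34 -3.7   7.03] Mt [ 0.604  0.075 -0.081] 0.0499
26.83 x [0.567 0.231 0.129] Ft [ 0.96 -1.33  1.85] Mt [ 0.178  0.179 -0.032] 0.0496
26.92 x [0.552 0.234 0.132] Ft [ 2.15  1.55 -1.39] Mt [-0.112 -0.213  0.084] 0.0497
27.0 x [0.503 0.254 0.13 ] Ft [-1.39 -0.58  3.52] Mt [ 0.128 -0.302 -0.047] 0.0497
28.7 F [-0.11  0.19  2.88] M [ 0.06  -0.017  0.008] sd [0.023 0.037 0.025]
30.23 F [-0.02  0.01  2.86] M [ 0.052 -0.036 -0.016] sd [0.026 0.037 0.031]
t 30.23 pos [0.5003 0.2572 0.1316] turn [ 0.    -0.008  0.001] shift [210.9 452.1   3.3] F [ 0.96 -0.31 -3.08] w 0.0497 gf 50.0
```

```bash
python3 -m inch '[[[0,0.072,0],[0,0,0],45],[[0,0.072,0],[0,0,0],45],[[0,0.072,0],[0,0,0],45],[[0,0.072,0],[0,0,0],45],[[0,0.072,0],[0,0,0],45],[[0,0.072,0],[0,0,0],45]]'>/dev/null; python3 avg.py
python3 -m inch '[[[0,-0.16,0],[0,0,0],45],[[0,-0.16,0],[0,0,0],45],[[0,-0.16,0],[0,0,0],45],[[0,-0.16,0],[0,0,0],45],[[0,-0.16,0],[0,0,0],45],[[0,-0.16,0],[0,0,0],45]]'>/dev/null; python3 avg.py
python3 -m inch '[[[0,0.08,0],[0,0,0],45],[[0,0.08,0],[0,0,0],45]]'>/dev/null
for r in 1 2 3; do
python3 -m inch '[[[0,0,0],[40,0,0],45]]' >/dev/null; python3 o.py
python3 -m inch '[[[0,0,0],[40,0,0],45]]' >/dev/null; python3 o.py
python3 -m inch '[[[0,0,0],[-40,0,0],45]]' >/dev/null; python3 o.py
python3 -m inch '[[[0,0,0],[-40,0,0],45]]' >/dev/null; python3 o.py
done
```

```text
31.43 F [-0.34  0.11  2.73] M [ 0.056 -0.14   0.02 ] sd [0.032 0.025 0.035]
32.63 F [ 0.1  -0.07  2.72] M [0.046 0.072 0.012] sd [0.034 0.02  0.025]
32.88 x [0.53  0.247 0.131] Ft [-0.92 -1.5   3.28] Mt [ 0.081 -0.112 -0.001] 0.0498
32.97 x [0.573 0.228 0.132] Ft [ 2.94 -0.55  2.49] Mt [0.103 0.119 0.024] 0.0494
33.05 x [0.554 0.233 0.133] Ft [ 1.63  1.46 -0.87] Mt [-0.018 -0.095  0.153] 0.0501
33.13 x [0.505 0.254 0.132] Ft [-2.33 -1.45  4.06] Mt [ 0.139 -0.317  0.013] 0.05
33.22 x [0.517 0.249 0.128] Ft [-2.56 -4.46  7.35] Mt [ 0.565 -0.05  -0.033] 0.0496
33.3 x [0.569 0.231 0.131] Ft [ 1.45 -0.55  2.13] Mt [ 0.22   0.236 -0.035] 0.0497
33.38 x [0.554 0.234 0.133] Ft [ 1.76  2.26 -3.26] Mt [-0.23  -0.271  0.102] 0.0498
33.47 x [0.505 0.254 0.132] Ft [-2.94 -1.25  3.52] Mt [ 0.166 -0.251 -0.018] 0.0494
33.55 x [0.517 0.249 0.128] Ft [-2.47 -4.89  7.09] Mt [ 0.548  0.101 -0.089] 0.0495
33.63 x [0.569 0.231 0.131] Ft [ 1.52 -1.78  2.89] Mt [ 0.199  0.2   -0.016] 0.0495
33.72 x [0.554 0.234 0.133] Ft [ 3.5   1.38 -1.51] Mt [-0.19   0.022  0.01 ] 0.0494
33.8 x [0.505 0.254 0.132] Ft [-3.03 -1.43  3.29] Mt [ 0.082 -0.28  -0.014] 0.0496
```

```bash
python3 -m inch '[[[0,0,0],[0,0,-10],45],[[0,0,0],[0,0,-10],45]]'>/dev/null; python3 go.py .637 -.036 .14 -22.8
python3 -m inch '[[[0,0.35,0],[0,0,0],45],[[0,0.35,0],[0,0,0],45],[[0,0.35,0],[0,0,0],45],[[0,0.35,0],[0,0,0],45],[[0,0.35,0],[0,0,0],45],[[0,0.35,0],[0,0,0],45],[[0,0.35,0],[0,0,0],45]]'>/dev/null; python3 o.py
python3 -m inch '[[[0,-0.35,0],[0,0,0],45],[[0,-0.35,0],[0,0,0],45],[[0,-0.7,0],[0,0,0],45],[[0,-0.7,0],[0,0,0],45],[[0,-0.7,0],[0,0,0],45],[[0,-0.7,0],[0,0,0],45],[[0,-0.7,0],[0,0,0],45],[[0,-0.7,0],[0,0,0],45],[[0,-0.7,0],[0,0,0],45],[[0,-0.7,0],[0,0,0],45]]'>/dev/null; python3 o.py
python3 -m inch '[[[0,0.35,0],[0,0,0],45],[[0,0.35,0],[0,0,0],45],[[0,0.7,0],[0,0,0],45],[[0,0.7,0],[0,0,0],45],[[0,0.7,0],[0,0,0],45],[[0,0.7,0],[0,0,0],45],[[0,0.7,0],[0,0,0],45],[[0,0.7,0],[0,0,0],45],[[0,0.7,0],[0,0,0],45],[[0,0.7,0],[0,0,0],45]]'>/dev/null; python3 o.py
python3 -m inch '[[[0,-0.35,0],[0,0,0],45],[[0,-0.35,0],[0,0,0],45],[[0,-0.7,0],[0,0,0],45],[[0,-0.7,0],[0,0,0],45],[[0,-0.7,0],[0,0,0],45],[[0,-0.7,0],[0,0,0],45],[[0,-0.7,0],[0,0,0],45],[[0,-0.7,0],[0,0,0],45],[[0,-0.7,0],[0,0,0],45],[[0,-0.7,0],[0,0,0],45]]'>/dev/null; python3 o.py
python3 go.py .637 -.036 .14 -22.8
```

```text
t 33.97 pos [0.4986 0.2584 0.1424] turn [-0.     0.003  0.004] shift [240.9 218.7   1.8] F [ 0.53  0.11 -1.64] w 0.0496 gf 50.0
34.55 x [0.501 0.257 0.142] Ft [-1.01 -0.09  2.8 ] Mt [ 0.05  -0.509 -0.02 ] 0.0497
35.38 x [0.5   0.257 0.142] Ft [ 0.77 -0.12  2.01] Mt [ 0.145  0.417 -0.068] 0.0498
36.22 x [0.5   0.258 0.142] Ft [-0.9  -0.51  2.9 ] Mt [ 0.03  -0.484  0.063] 0.0497
37.05 x [0.5   0.257 0.142] Ft [-0.23 -0.27  3.16] Mt [ 0.094  0.459 -0.01 ] 0.0497
t 37.05 pos [0.5002 0.257  0.142 ] turn [-0.001  0.349  0.   ] shift [225.8 217.1 -80.2] F [-1.09  0.76 -2.89] w 0.0497 gf 50.0
```

```bash
python3 avg.py
python3 -m inch '[[[0,0.35,0],[0,0,0],45],[[0,0.35,0],[0,0,0],45],[[0,0.7,0],[0,0,0],45],[[0,0.7,0],[0,0,0],45],[[0,0.7,0],[0,0,0],45],[[0,0.7,0],[0,0,0],45],[[0,0.7,0],[0,0,0],45],[[0,0.7,0],[0,0,0],45],[[0,0.7,0],[0,0,0],45],[[0,0.7,0],[0,0,0],45]]'>/dev/null; python3 -m inch '[[[0,0,0],[0,0,0],45],[[0,0,0],[0,0,0],45]]'>/dev/null; python3 avg.py; python3 go.py .637 -.036 .14 -22.8
```

```text
37.75 F [ 0.9  -0.19  2.52] M [ 0.055  0.504 -0.017] sd [0.031 0.027 0.026]
39.45 F [-0.86  0.12  2.59] M [ 0.041 -0.56   0.018] sd [0.028 0.033 0.03 ]
t 39.45 pos [0.5003 0.2573 0.1415] turn [-0.    -0.35   0.001] shift [224.4 217.6  83.6] F [-0.01 -0.15 -3.09] w 0.0493 gf 50.0
```

```bash
python3 -m inch '[[[0,-0.35,0],[224,217,83],45],[[0,-0.35,0],[224,217,83],45],[[0,-0.35,0],[224,217,83],45],[[0,-0.35,0],[224,217,83],45],[[0,-0.35,0],[224,217,83],45],[[0,-0.35,0],[224,217,83],45],[[0,-0.35,0],[224,217,83],45],[[0,-0.35,0],[224,217,83],45],[[0,-0.35,0],[224,217,83],45],[[0,-0.35,0],[224,217,83],45]]'; python3 -m inch '[[[0,0,0],[0,0,0],45]]' >/dev/null; python3 go.py .637 -.036 .14 -22.8
```

```text
time_s: 40.28
eef_pos: [0.6362, -0.0356, 0.1402]
ee_rot: [0.98, -0.198, -0.0, 0.0]
ft_force: [0.6, 0.7, -2.1]
grip_width: 0.0498
grasp_force: 50.0
t 40.37 pos [ 0.6386 -0.0443  0.1409] turn [ 0.004 -0.006 -0.01 ] shift [-4.7 -7.   0.8] F [ 0.91 -1.25 -1.69] w 0.0501 gf 50.0
```

```bash
python3 -m inch '[[[0,0,0],[41,0,0],45],[[0,0,0],[82,0,0],45],[[0,0,0],[41,0,0],45],[[0,0,0],[0,0,0],45],[[0,0,0],[41,0,0],45],[[0,0,0],[82,0,0],45],[[0,0,0],[41,0,0],45],[[0,0,0],[0,0,0],45],[[0,0,0],[0,0,0],45],[[0,0,0],[0,0,0],45]]' >/dev/null; python3 -m inch '[[[0,0,0],[0,0,0],45],[[0,0,0],[0,0,0],45],[[0,0,0],[0,0,0],45],[[0,0,0],[0,0,0],45],[[0,0,0],[0,0,0],45],[[0,0,0],[0,0,0],45],[[0,0,0],[0,0,0],45],[[0,0,0],[0,0,0],45],[[0,0,0],[0,0,0],45],[[0,0,0],[0,0,0],45]]'; python3 go.py .637 -.036 .14 -22.8
python3 -c "
from h import *
c=eyes.get_image('side'); d=eyes.get_image('top')
cv2.imwrite('pics/end.png',cv2.resize(np.hstack([c['img'],d['img']])[:,:,::-1],(800,300)))
for n,c in (('side',c),('top',d)):
  for z in eyes.landmark_of('case_a_center',n)[:4]: print(n,z['location'],at_z(c,z['location'],.025))"
```

```text
time_s: 42.03
eef_pos: [0.6357, -0.0331, 0.1403]
ee_rot: [0.98, -0.197, -0.0, 0.0]
ft_force: [-0.7, -0.3, -2.2]
grip_width: 0.0495
grasp_force: 50.0
t 42.03 pos [ 0.6357 -0.0331  0.1403] turn [0.    0.    0.001] shift [2.3 2.2 0.3] F [-0.72 -0.35 -2.18] w 0.0495 gf 50.0
side [206.9, 166.2] [ 0.71867561 -0.14074133  0.025     ]
```

View pics/end.png

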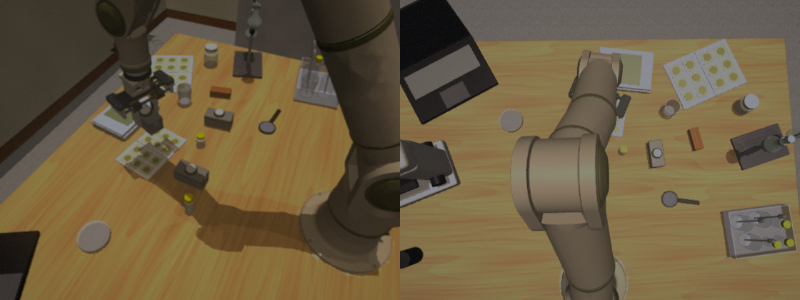

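The picture shows the held case above the booklet (side view, around 150,115). The other two cases stand upright at (191,173) and (219,118), and the bystanders are where they were.

```bash
python3 -c "
from workcell import ticket
print(ticket.close_job())"
```

```text
the job is handed in; nothing more can be done
None
```

I handed the job in at 42 s of the 72 s limit; no verdict came back. The proud cap on the middle case is pressed home, and the middle and right cases stand back in place. The left case (as seen from the robot) is held level and still about 15 cm above the middle of the booklet. I picked it as the rattler because its shake readings varied from cycle to cycle and its tilt moments matched a shifting ball. Not every reading agreed: a small-tilt check was inconclusive.

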